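# Fit the probe and set the clamp screw a quarter turn off its seat

### The arm

A 7-joint arm with a two-finger parallel gripper is mounted at the origin on the work surface. World frame = base frame: x ahead of the robot, y to its left, z up, the work surface at z = 0. Lengths are in m, angles in rad, forces in N, time in s.
With the tool pointing down it reaches from about 0.35 to 0.9 m from the base axis. Payload 8.1 kg.
Tool frame: the origin (TCP) lies on the mounting face of the last link; the fingertips stand 178 mm ahead of it and the grasp point (between the pads) lies 159 mm ahead of it; z points along the fingers, y is the direction in which the jaws open and shut (so a half turn about z gives the same grasp; the last joint's range is limited). The gripper opens to 92 mm and grips with 3 to 60 N. Pads are 19 mm wide; open, the fingers measure 130 mm over their backs; the gripper's body (75 mm by 190 mm) begins 47 mm behind the grasp point.
Start: joints at [-0.103, 0.434, 0.025, 1.573, -0.012, 1.134, -0.075], TCP at [0.625, -0, 0.405] pointing down, gripper open.
Joint ranges: [-2.62, 2.62], [-0.44, 2.09], [-1.27, 1.32], [0.08, 2.57], [-1.32, 4.46], [0.12, 2], [-2.74, 2.74]. Speed limits (rad/s): [2.22, 2.22, 3.01, 3.01, 3.14, 3.14, 3.14].

### API

Orientations are given as a unit quaternion [w, x, y, z].
In Python, from cell import status, imaging, order gives the robot as it stands. The module is installed in compiled form; this text tells all that it offers.
- The arm moves only by the tool send_rows, never from a script. Its argument "deltas" is a list of rows, each an object of numbers: "hand": the closure in counts, from 0 (fully open) to 255 (shut); "dx", "dy", "dz": the shift along the tool's x, y, z in cm; "twist": the turn about the tool's z in rad. In form: [{"hand": .., "dx": .., "dy": .., "dz": .., "twist": ..}, ...]. A call has 1 to 20 rows; each row is the pose to reach, as a shift and turn from the pose measured when the call began, along the tool's axes at that moment; what a row does not reach only later rows make up. A row lasts 1/12 s, in which the tool goes at most 41.7 mm and 7.16 degrees, less where a joint would pass 70% of its speed; a pose out of reach is approached as far as the arm can. A call with a gripper value outside its range is refused whole. The fingers move at their own pace and stop on an object; "newtons" is the grip in N (left out, the last holds). Time passes only in rows, so rows that repeat a pose let the fingers close. It gives the time, the measured TCP pose, the force and the opening at its end, in the units of the state.
- status.sense(): the state, without advancing time (a new reading comes with each control period).
- imaging.read_camera(name): name is "scene" or "side" or "wrist"; returns a dict with "pixels" (420x560x3 uint8, red, green, blue), "K" (3x3 intrinsics, pixels), "k1" (the pictures are not rectified: a ray, as slopes to the right and down, at radius r is drawn at 1 + k1 r^2 times it, then the intrinsics apply), "position" and "orientation" of the camera in the world. Camera axes: x right, y down, z forward; pixel columns grow to the right and rows downward; lengths in m; the calibration is good to about 2 mm. A picture is of the moment at which its call begins. There is no depth.
- order.sign_off(): hands the job in, once; it reports no verdict.
The state is a dict: "t": time; "joints": joint angles; "joint_vel": joint speeds; "tau": joint torques, N m; "eef_pos": TCP position; "ee_rot": TCP orientation; "ft_force": force on the tool from outside, world axes, zero at the start; "ft_torque": the same for the moment, N m; "opening": finger opening in m.
Only numpy, scipy, OpenCV 4.12 (cv2) and the standard library are available. Lean on these libraries where they do the work, as an engineer would, in place of code of your own. Each camera call takes 0.05 s, during which the arm holds its last target.

### The job

Pull the steel probe out of its upright white holder, put it fully home in the bore of the clamp stand and let go of it. Then turn the stand's thumbscrew clockwise until it seats, back it off a quarter turn so that the probe is guided but not gripped, and finish while still holding the thumbscrew there. Leave the flask, the jar and the covered dish where they are.

Things in the scene. Friction and masses are not known exactly. Their poses are not given: they have to be found in the camera images.
- holder: upright white plastic tube holder, fixed to the bench: 44 mm outside diameter, 80 mm high, with a foot disc 68 mm across and 6 mm thick; a 15 mm bore runs down its middle. Origin: centre of its underside, z up
- probe: loose probe, about 100 g, 120 mm long, round: black handle of 22 mm diameter and 60 mm length with a thin steel band, below it a steel shaft of 12 mm diameter and 60 mm length whose last 7 mm taper to 6 mm. It starts upright in the holder with the shoulder (underside of the handle) resting on the holder's rim, so only the handle shows. Origin: on the axis at the shoulder; z points from the tip to the handle's top (handle z 0 to 60 mm, shaft 0 to -60 mm)
- probe_tip (a point): lower end of the probe's shaft, 60 mm below its shoulder
- stand: clamp stand, fixed to the bench: grey base plate 70 x 230 x 12 mm, long along its own y; on the -y end a square aluminium block (50 x 50 mm, top 80 mm above the bench) with the bore for the probe, on the +y end a lower aluminium block (44 x 50 mm, top 50 mm above the bench) with the thumbscrew on it; a steel bar between them, top 34 mm above the bench. Origin: centre of the plate's underside, z up
- bore (a point): centre of the bore's mouth, on the top face of the square block (80 mm above the bench; stand x 0, y -75 mm): 15 mm bore, vertical, 64 mm deep, its mouth chamfered by 1 mm. Fully home means that the probe's shoulder rests on this face
- screw (a joint): angle of the thumbscrew from its seat, rad: 0 = seated (a hard stop), growing as it is turned counter-clockwise seen from above (unscrewed), up to 4.5. Clockwise from above tightens. It stays at its height, turns with a light even friction (about 0.05 N m) and stays where it is left
- wing (a point): grip point on the thumbscrew's vertical axis (stand x 0, y +75 mm), 80 mm above the bench. The thumbscrew is steel: a round hub of 38 mm diameter from 50 to 58 mm above the bench, on it an upright flat wing 12 mm thick, 40 mm long and 34 mm high (58 to 92 mm above the bench). This frame turns with it: the wing is long along y, thin along x; at the seat its x and y axes are those of the stand
- flask: bystander: closed conical flask, 72 mm wide at the foot, 106 mm high. Origin: centre of its underside
- jar: bystander: clear jar with a lid, 60 mm diameter, 85 mm high. Origin: centre of its underside
- dish: bystander: covered glass dish, 90 mm diameter, 30 mm high. Origin: centre of its underside
Things that resemble listed ones, but are neither listed nor needed, are in the scene too. There is more than one size of the probe; the job needs the smaller.

How it is judged:
By the outcome, as a careful person would: the job done as asked, in the order asked, and still so for the second after the job is handed in, while the arm keeps its last pose, push and grip.
It also fails if it takes over 67 s, if anything falls off the work surface, if the arm or the gripper's body presses on something with over 40 N, if the wrist force passes 120 N, or if a joint passes its speed limit or range.

## Working session

There is one attempt and no reset: what is moved stays moved. The work goes in short steps, Python scripts to look and compute and a tool call to move; the robot and the scene stay as the last step left them, time stands still between calls to the robot, and variables do not carry over. Pictures are saved under pics/ and viewed, and the job is handed in when it is done.

Besides the shell and the picture viewer there is one more tool, called as name([rows], argument=value, ...), one row to a line, values as JSON. send_rows: Moves the arm, as the interface text tells. Its arguments: {"type":"object","properties":{"deltas":{"type":"array","items":{"type":"object","properties":{"hand":{"type":"number"},"dx":{"type":"number"},"dy":{"type":"number"},"dz":{"type":"number"},"twist":{"type":"number"}}}},"newtons":{"type":"number"}},"required":["deltas"]}

```bash
mkdir -p pics; cat > h.py <<'E'
import numpy as np, cv2
from cell import status, imaging, order
from scipy.spatial.transform import Rotation as R
def cam(n):
    c=imaging.read_camera(n); c['K']=np.array(c['K']); c['R']=R.from_quat(np.roll(c['orientation'],-1)).as_matrix(); c['position']=np.array(c['position']); return c
def save(c,f,box=None,s=1):
    im=c['pixels'][...,::-1]
    if box: im=im[box[1]:box[3],box[0]:box[2]]
    cv2.imwrite('pics/'+f,cv2.resize(im,None,fx=s,fy=s,interpolation=cv2.INTER_CUBIC))
def ray(c,u,v):
    K=c['K']; d=np.array([(u-K[0,2])/K[0,0],(v-K[1,2])/K[1,1]]); s=d.copy()
    for _ in range(30): s=d/(1+c['k1']*(s@s))
    return c['R']@np.array([s[0],s[1],1])
def onz(c,u,v,z):
    r=ray(c,u,v); return c['position']+r*(z-c['position'][2])/r[2]
def proj(c,p):
    q=c['R'].T@(np.array(p)-c['position']); s=q[:2]/q[2]; s=s*(1+c['k1']*(s@s)); return c['K'][:2,:2]@s+c['K'][:2,2]
E
python3 - <<'E'
from h import *
for n in ['scene','side','wrist']:
    c=cam(n); save(c,n+'0.png',None,1.4); print(n,c['position'],c['R'].round(3).tolist(),c['K'].tolist(),c['k1'])
    np.save(n+'0.npy',c,allow_pickle=True)
print(status.sense())
E
```

```text
scene [1.40611212 0.71472238 0.93362572] [[-0.673, 0.45, -0.587], [0.739, 0.421, -0.526], [0.01, -0.788, -0.616]] [[545.6528206308599, 0.0, 283.49242030511954], [0.0, 545.6528206308599, 211.21875432566694], [0.0, 0.0, 1.0]] -0.06260656049697055
side [ 0.03915038 -0.76784589  0.74696512] [[0.8, -0.368, 0.474], [-0.6, -0.462, 0.654], [-0.022, -0.807, -0.59]] [[396.62055137009384, 0.0, 280.1302527520105], [0.0, 396.62055137009384, 210.9127157292117], [0.0, 0.0, 1.0]] -0.08693804082483221
wrist [0.6246405  0.08121966 0.38454914] [[1.0, 0.001, -0.002], [0.001, -0.954, -0.301], [-0.002, 0.301, -0.954]] [[341.8099032651419, 0.0, 278.5960572773338], [0.0, 341.8099032651419, 206.79667205375088], [0.0, 0.0, 1.0]] -0.08295158564227381
{'t': 0.15, 'joints': array([-0.10259551,  0.43504851,  0.02496722,  1.57384023, -0.01157957,
        1.1340086 , -0.07509846]), 'joint_vel': array([-0.00180562, -0.0019403 ,  0.00026629, -0.00415857,  0.00088369,
        0.00220007,  0.00066592]), 'tau': array([ 9.13879558e-04, -6.68263149e+01,  9.85680185e-01, -3.14695251e+01,
       -6.03506877e-02,  3.94195947e-02,  8.07748006e-05]), 'eef_pos': array([ 6.24838120e-01, -2.92331022e-05,  4.04152538e-01]), 'ee_rot': array([-3.64842519e-04,  7.07126525e-01,  7.07086798e-01, -4.50986217e-04]), 'ft_force': array([ 0.324104  , -0.52964206,  0.1026486 ]), 'ft_torque': array([ 0.0006613 ,  0.01882216, -0.02150402]), 'opening': 0.09190704343007607}
```

View pics/scene0.png

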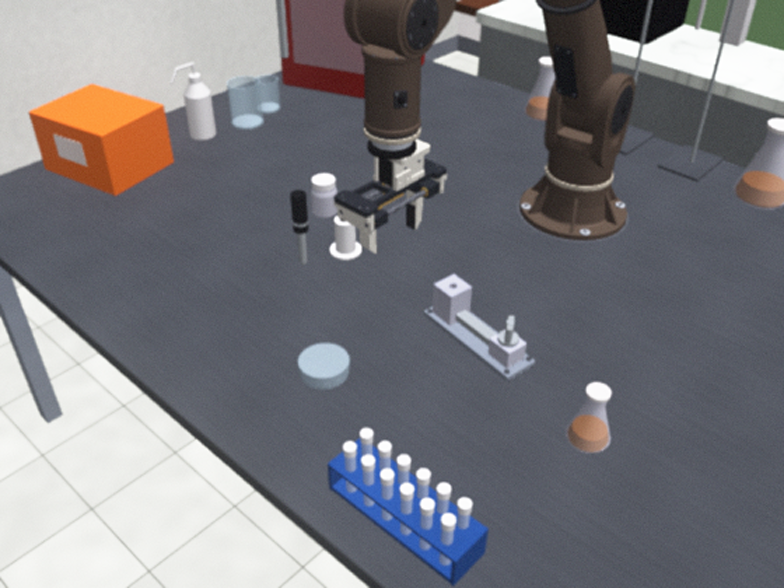

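View pics/side0.png

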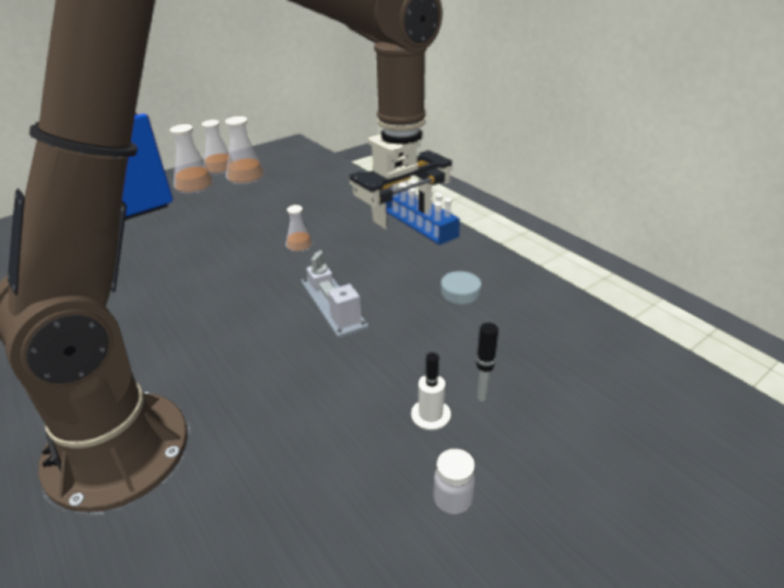

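View pics/wrist0.png

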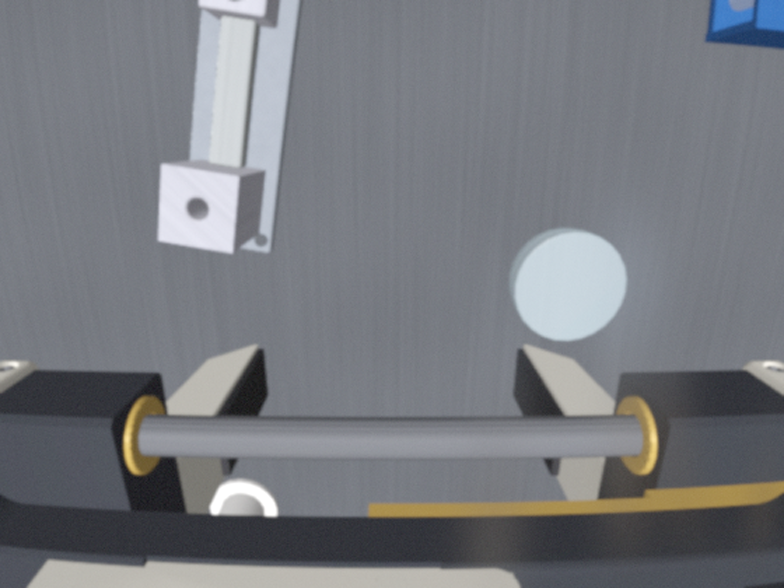

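```bash
python3 - <<'E'
from h import *
L=lambda n:np.load(n+'0.npy',allow_pickle=True).item()
s=L('side'); save(s,'s1.png',(270,200,400,370),4.5 if 0 else 3.5)
save(s,'s2.png',(200,130,300,250),5)
w=L('wrist'); save(w,'w1.png',(100,0,230,190),3)
c=L('scene'); save(c,'c1.png',(290,180,400,280),6)
save(c,'c2.png',(190,110,290,200),6)
E
```

```text
(no output)
```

View pics/s1.png

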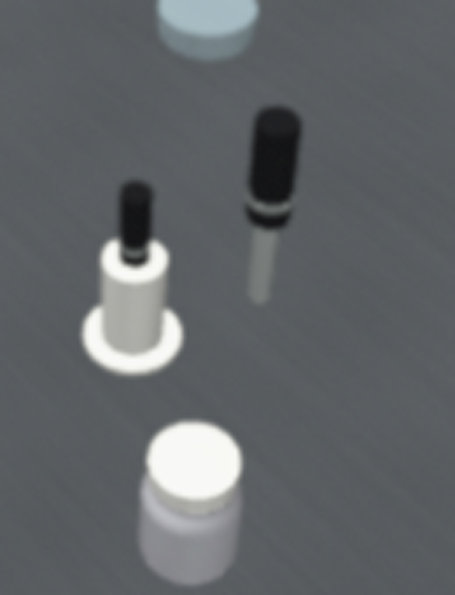

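View pics/s2.png

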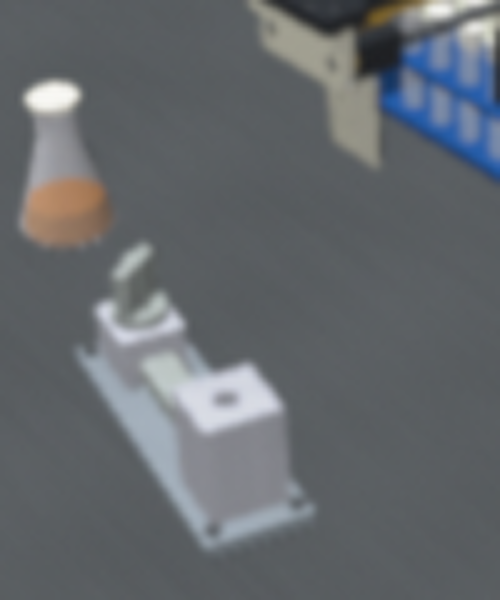

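View pics/w1.png

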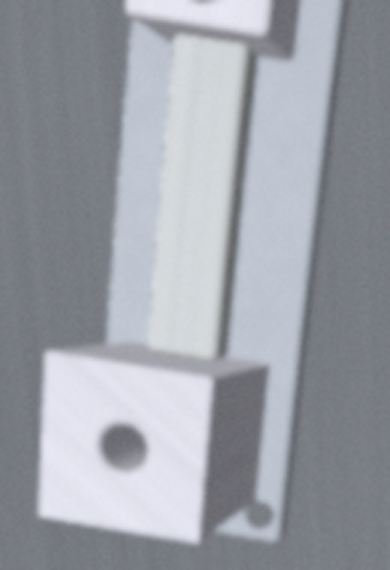

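View pics/c1.png

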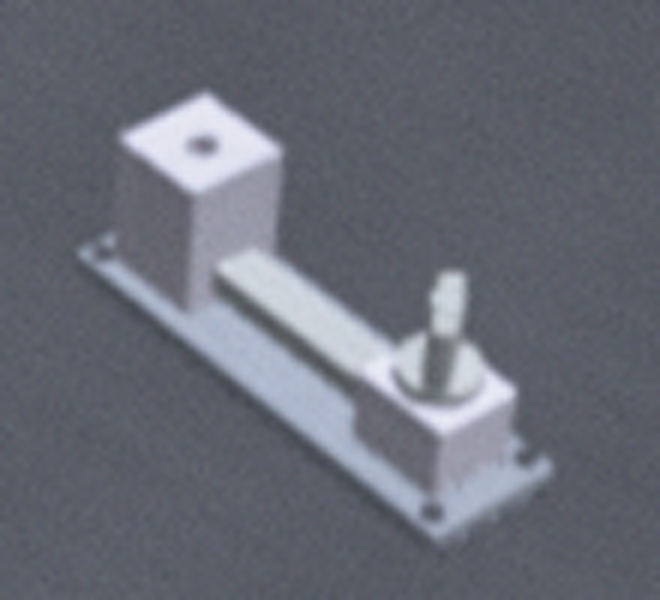

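View pics/c2.png

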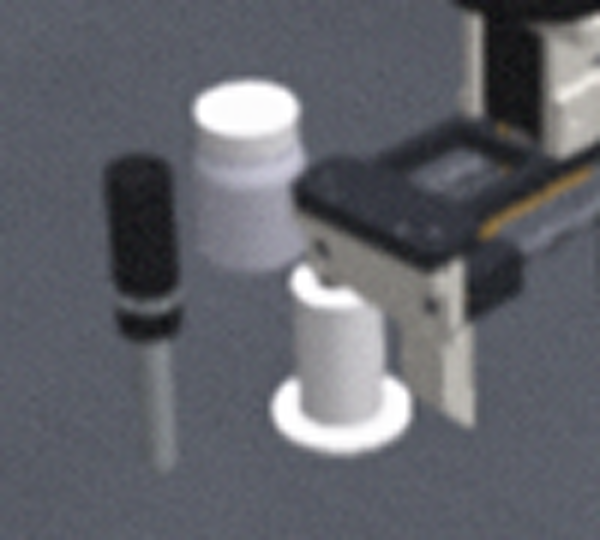

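```bash
python3 - <<'E'
from h import *
L=lambda n:np.load(n+'0.npy',allow_pickle=True).item()
s,w,c=L('side'),L('wrist'),L('scene')
f=lambda *a:print(a[0],onz(*a[1:]).round(4))
f('bore side',s,245.4,210,.08);f('bore scene',c,323.8,204.2,.08);f('bore wrist',w,141.3,148.7,.08)
f('foot side',s,307.9,295.1+0.2,.006);f('rim side',s,308.4,274.6,.08);f('ptop side',s,309.1,254.3,.14)
f('foot scene',c,190+341/6,110+413/6,.006)
# stand fit
from scipy.optimize import least_squares
obs=[(w,100+45/3,350/3,(-.025,-.05,.08)),(w,100+216/3,378/3,(.025,-.05,.08)),(w,100+200/3,543/3,(.025,-.1,.08)),(w,100+38/3,515/3,(-.025,-.1,.08)),
(w,193,180.7,(.035,-.115,.012)),(w,141.3,148.7,(0,-.075,.08)),
(s,245.4,210,(0,-.075,.08)),(s,200+315/5,130+510/5,(.035,-.115,.012)),(s,200+207/5,130+547/5,(-.035,-.115,.012)),
(s,200+248/5,130+364/5,(.025,-.05,.08)),
(c,323.8,204.2,(0,-.075,.08)),(c,290+440/6,180+542/6,(.035,.115,.012)),(c,290+552/6,180+466/6,(-.035,.115,.012)),(c,290+208/6,180+93/6,(-.025,-.1,.08)),(c,290+282/6,180+153/6,(-.025,-.05,.08)),(c,290+195/6,180+192/6,(.025,-.05,.08)),(c,290+120/6,180+138/6,(.025,-.1,.08))]
def P(x,p):
    a=x[2];return np.array([x[0]+np.cos(a)*p[0]-np.sin(a)*p[1],x[1]+np.sin(a)*p[0]+np.cos(a)*p[1],p[2]])
r=lambda x:np.concatenate([proj(o[0],P(x,o[3]))-o[1:3] for o in obs])
for a in(0,-.1):
    q=least_squares(r,[.55,.2,a],loss='soft_l1');print(q.x,r(q.x).reshape(-1,2).round(1).tolist())
    print('bore',P(q.x,(0,-.075,.08)),'wing',P(q.x,(0,.075,.08)))
x=q.x
# wing angle: try overlays
for n,cc in(('side',s),('scene',c)):
    for th in(0,.5,1,1.5,2,2.5,3):
        print(n,th,[proj(cc,P(x,(-np.sin(th)*k,.075+np.cos(th)*k,.092))).round(1).tolist() for k in(-.02,.02)])
E
```

```text
bore side [0.4991 0.0364 0.08  ]
bore scene [0.5006 0.043  0.08  ]
bore wrist [0.5002 0.0399 0.08  ]
foot side [ 0.4766 -0.2707  0.006 ]
rim side [ 0.4749 -0.2722  0.08  ]
ptop side [ 0.4779 -0.269   0.14  ]
foot scene [ 0.4818 -0.2619  0.006 ]
[ 0.51305104  0.11357404 -0.17392399] [[0.7, -0.1], [-1.2, -0.4], [-0.5, -0.8], [0.6, -0.4], [-0.1, 0.1], [-0.1, 0.2], [-0.3, -0.7], [0.1, -0.2], [-0.4, -0.3], [0.0, -0.2], [-0.9, -0.6], [-1.4, -1.2], [0.2, -0.5], [-0.8, 0.1], [-0.4, -0.8], [-0.5, -0.1], [-0.7, -0.6]]
bore [0.5000724  0.03970554 0.08      ] wing [0.52602967 0.18744254 0.08      ]
[ 0.51305104  0.11357404 -0.17392399] [[0.7, -0.1], [-1.2, -0.4], [-0.5, -0.8], [0.6, -0.4], [-0.1, 0.1], [-0.1, 0.2], [-0.3, -0.7], [0.1, -0.2], [-0.4, -0.3], [0.0, -0.2], [-0.9, -0.6], [-1.4, -1.2], [0.2, -0.5], [-0.8, 0.1], [-0.4, -0.8], [-0.5, -0.1], [-0.7, -0.6]]
bore [0.5000724  0.03970554 0.08      ] wing [0.52602967 0.18744254 0.08      ]
side 0 [[228.6, 184.6], [224.1, 178.7]]
side 0.5 [[231.2, 183.4], [221.5, 179.8]]
side 1 [[232.5, 181.8], [220.1, 181.4]]
side 1.5 [[232.4, 180.2], [220.1, 183.0]]
side 2 [[230.7, 178.9], [221.7, 184.3]]
side 2.5 [[228.0, 178.3], [224.5, 185.0]]
side 3 [[224.9, 178.5], [227.7, 184.8]]
scene 0 [[358.3, 225.5], [369.9, 234.0]]
scene 0.5 [[356.1, 227.6], [372.1, 231.9]]
scene 1 [[355.9, 230.2], [372.2, 229.3]]
scene 1.5 [[357.7, 232.7], [370.4, 226.9]]
scene 2 [[361.0, 234.5], [367.0, 225.1]]
scene 2.5 [[365.2, 235.1], [363.0, 224.5]]
scene 3 [[369.0, 234.5], [359.2, 225.1]]
```

```bash
python3 - <<'E'
from h import *
L=lambda n:np.load(n+'0.npy',allow_pickle=True).item()
s,w,c=L('side'),L('wrist'),L('scene')
def tri(ob):
    A=np.zeros((3,3));b=np.zeros(3)
    for cc,u,v in ob:
        d=ray(cc,u,v);d/=np.linalg.norm(d);M=np.eye(3)-np.outer(d,d);A+=M;b+=M@cc['position']
    return np.linalg.solve(A,b).round(4)
S=lambda x,y:(s,270+x/3.5,200+y/3.5)
C=lambda x,y:(c,190+x/6,110+y/6)
print('big tip',tri([S(258,300),C(163,470)]),'big top',tri([S(280,117),C(137,162)]),'band',tri([S(271,205),C(149,302)]))
print('jar top',tri([S(194,462),C(246,112)]))
print('holder',tri([S(132.5,334),C(341,413)]))
print('flask foot',onz(s,200+65/5,130+225/5,0), 'top',onz(s,200+52/5,130+97/5,.106), onz(c,597/1.4,392/1.4,.106))
print('dish',onz(w,568/1.4,285/1.4,.03))
print('holder wrist foot?', onz(w,243/1.4,503/1.4,.08))
E
```

```text
big tip [ 5.707e-01 -2.977e-01  3.000e-04] big top [ 0.5708 -0.2992  0.1727] band [ 0.5699 -0.3     0.0961]
jar top [ 0.3964 -0.4173  0.0811]
holder [ 0.4781 -0.2673  0.0015]
flask foot [0.57952591 0.39264513 0.        ] top [0.58148135 0.38916876 0.106     ] [0.58612597 0.39278058 0.106     ]
dish [ 0.76321567 -0.02664969  0.03      ]
holder wrist foot? [ 0.50631664 -0.19431745  0.08      ]
```

send_rows([
  {"hand":0,"dx":-1,"dy":-0.3,"dz":0,"twist":-0.05},
  {"hand":0,"dx":-3.5,"dy":-1,"dz":0,"twist":-0.16},
  {"hand":0,"dx":-6.5,"dy":-1.8,"dz":0,"twist":-0.28},
  {"hand":0,"dx":-9.5,"dy":-2.6,"dz":0,"twist":-0.4},
  {"hand":0,"dx":-12.5,"dy":-3.4,"dz":0,"twist":-0.52},
  {"hand":0,"dx":-15.5,"dy":-4.2,"dz":0,"twist":-0.64},
  {"hand":0,"dx":-18.5,"dy":-5.0,"dz":0,"twist":-0.76},
  {"hand":0,"dx":-21.5,"dy":-5.8,"dz":0,"twist":-0.88},
  {"hand":0,"dx":-24.5,"dy":-6.6,"dz":0,"twist":-1.0},
  {"hand":0,"dx":-27,"dy":-7.4,"dz":0,"twist":-1.12},
  {"hand":0,"dx":-28.5,"dy":-7.8,"dz":0,"twist":-1.22},
  {"hand":0,"dx":-29,"dy":-8,"dz":0,"twist":-1.26},
  {"hand":0,"dx":-29,"dy":-8,"dz":0,"twist":-1.26},
  {"hand":0,"dx":-29,"dy":-8,"dz":0,"twist":-1.26},
])

```text
t: 1.32
eef_pos: [0.5447, -0.2901, 0.4039]
ee_rot: [-0.001, 0.156, 0.988, 0.0]
ft_force: [0.5, 1.4, 0.5]
opening: 0.092
```

```bash
python3 - <<'E'
from h import *
c=cam('wrist'); save(c,'w2.png',None,1.4); np.save('wrist2.npy',c,allow_pickle=True)
q=status.sense();print(q['joints'],q['eef_pos'],R.from_quat(np.roll(q['ee_rot'],-1)).as_matrix().round(4).tolist(),c['position'])
print(proj(c,[.4775,-.2685,.14]),proj(c,[.4775,-.2685,.08]))
E
```

```text
[ 0.52143757  0.43260277 -0.17333074  1.58127855  0.07960779  1.13611003
  1.58883877] [ 0.5450256  -0.28928715  0.40404985] [[-0.9517, 0.307, -0.0013], [0.307, 0.9517, 0.0007], [0.0015, 0.0003, -1.0]] [ 0.46702839 -0.26514839  0.38462063]
[279.0066394  117.40151944] [278.99926449 114.22160109]
```

View pics/w2.png

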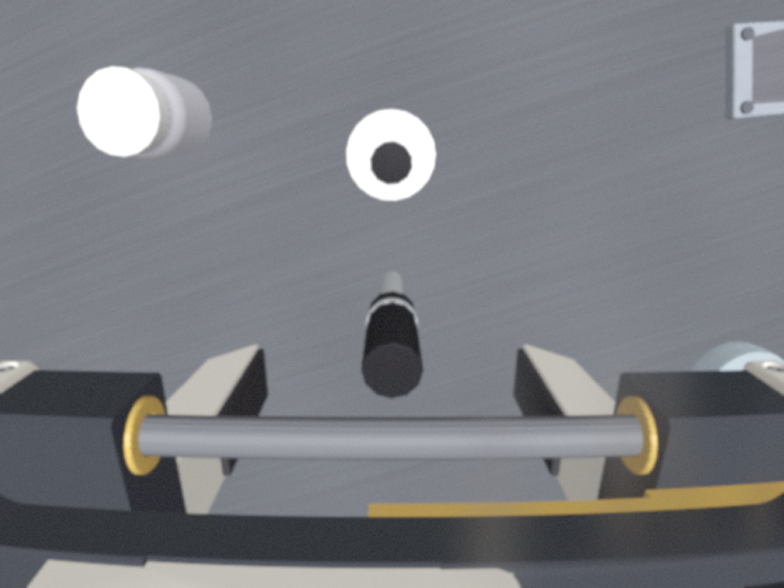

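```bash
python3 - <<'E'
from h import *
c=np.load('wrist2.npy',allow_pickle=True).item()
g=c['pixels'].astype(int).sum(2)
m=(g<200).astype(np.uint8); m[:, :250]=0; m[:,310:]=0; m[145:]=0;m[:90]=0
n,l,st,ce=cv2.connectedComponentsWithStats(m); print(st,ce)
save(c,'w2b.png',(240,70,320,150),6)
m=(g>600).astype(np.uint8); n,l,st,ce=cv2.connectedComponentsWithStats(m); print(st[st[:,4]>500],ce[st[:,4]>500])
E
```

```text
[[     0      0    560    420 235154]
 [   275    115      2      2      2]
 [   281    117      1      1      1]
 [   270    119      1      1      1]
 [   268    120      1      1      1]
 [   269    121     14      8     32]
 [   287    121      2      2      3]
 [   275    122      1      1      1]
 [   278    123      1      1      1]
 [   284    122      2      1      2]
 [   287    124      1      1      1]
 [   285    126      1      1      1]] [[279.50042951 209.51680601]
 [275.5        115.5       ]
 [281.         117.        ]
 [270.         119.        ]
 [268.         120.        ]
 [275.9375     124.84375   ]
 [287.33333333 121.33333333]
 [275.         122.        ]
 [278.         123.        ]
 [284.5        122.        ]
 [287.         124.        ]
 [285.         126.        ]]
[[     0      0    560    420 228243]
 [    55     47     74     65   3367]
 [   247     78     65     65   2587]] [[281.37514404 212.95506543]
 [ 87.73656074  77.30680131]
 [278.7220719  108.46888288]]
```

View pics/w2b.png

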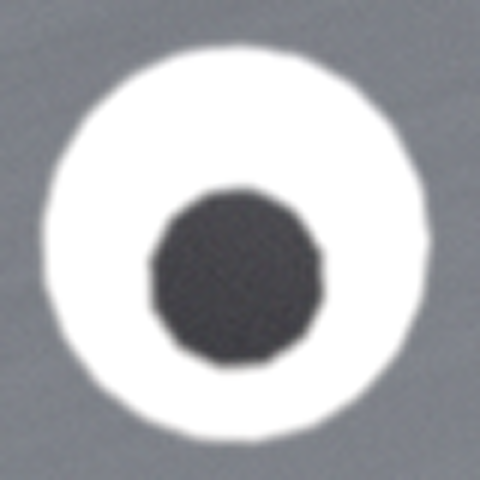

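```bash
python3 - <<'E'
from h import *
c=np.load('wrist2.npy',allow_pickle=True).item()
p=onz(c,279.2,115.9,.14);print(p, onz(c,278.9,240/6+70-0.4,.006))
q=status.sense();M=R.from_quat(np.roll(q['ee_rot'],-1)).as_matrix()
print(M.T@(np.append(p[:2],.115+.159)-q['eef_pos']))
E
```

```text
[ 0.47656712 -0.26805756  0.14      ] [ 0.47539833 -0.26792702  0.006     ]
[ 0.07148103 -0.00084692  0.13015363]
```

send_rows([
  {"hand":0,"dx":1.5,"dy":0,"dz":0},
  {"hand":0,"dx":4,"dy":-0.05,"dz":0},
  {"hand":0,"dx":6.5,"dy":-0.1,"dz":0},
  {"hand":0,"dx":7.15,"dy":-0.1,"dz":0.5},
  {"hand":0,"dx":7.15,"dy":-0.1,"dz":2.5},
  {"hand":0,"dx":7.15,"dy":-0.1,"dz":5},
  {"hand":0,"dx":7.15,"dy":-0.1,"dz":7.5},
  {"hand":0,"dx":7.15,"dy":-0.1,"dz":10},
  {"hand":0,"dx":7.15,"dy":-0.1,"dz":12},
  {"hand":0,"dx":7.15,"dy":-0.1,"dz":13},
  {"hand":0,"dx":7.15,"dy":-0.1,"dz":13},
  {"hand":0,"dx":7.15,"dy":-0.1,"dz":13},
])

```text
$.deltas[0]: bad value
```

```bash
python3 - <<'E'
from h import *
c=cam('wrist'); save(c,'w3.png',None,1.4); s=cam('side'); save(s,'s3.png',(250,130,400,330),3)
q=status.sense();print(q['eef_pos'],q['ft_force'])
E
```

```text
[ 0.54530316 -0.28876803  0.40420697] [ 0.27783085  0.60314353 -0.07473379]
```

View pics/w3.png

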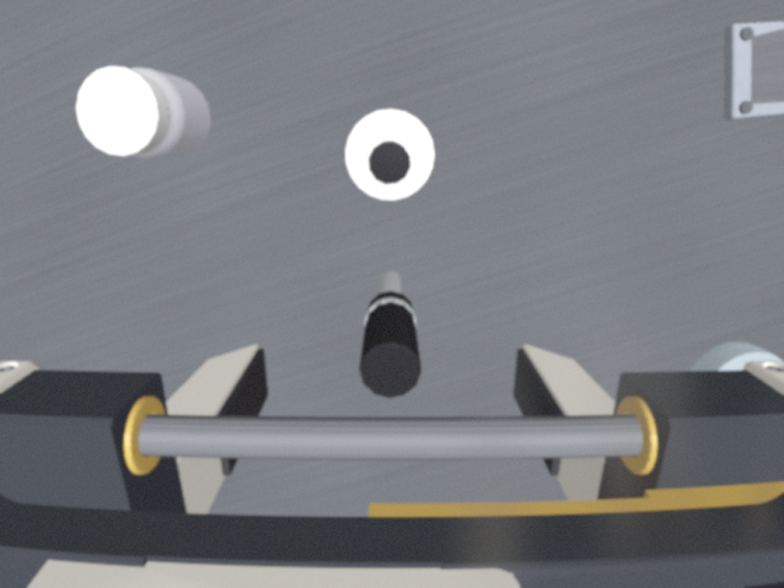

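View pics/s3.png

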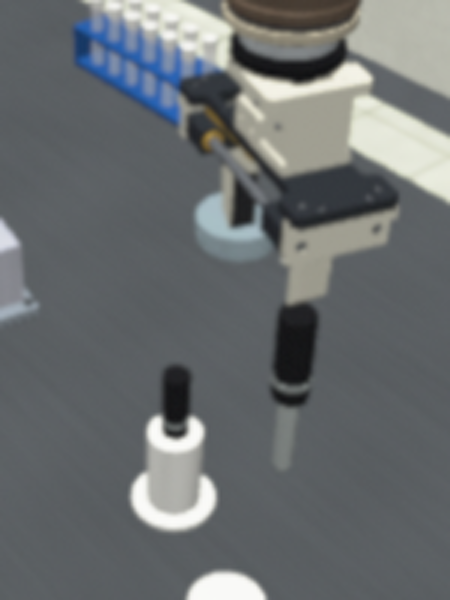

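send_rows([
  {"hand":0,"dx":1.5,"dy":0,"dz":0,"twist":0},
  {"hand":0,"dx":4,"dy":-0.05,"dz":0,"twist":0},
  {"hand":0,"dx":6.5,"dy":-0.1,"dz":0,"twist":0},
  {"hand":0,"dx":7.2,"dy":-0.15,"dz":0.5,"twist":0},
  {"hand":0,"dx":7.2,"dy":-0.15,"dz":2.5,"twist":0},
  {"hand":0,"dx":7.2,"dy":-0.15,"dz":5,"twist":0},
  {"hand":0,"dx":7.2,"dy":-0.15,"dz":7.5,"twist":0},
  {"hand":0,"dx":7.2,"dy":-0.15,"dz":10,"twist":0},
  {"hand":0,"dx":7.2,"dy":-0.15,"dz":12,"twist":0},
  {"hand":0,"dx":7.2,"dy":-0.15,"dz":13,"twist":0},
  {"hand":0,"dx":7.2,"dy":-0.15,"dz":13,"twist":0},
  {"hand":0,"dx":7.2,"dy":-0.15,"dz":13,"twist":0},
])

```text
t: 2.47
eef_pos: [0.4766, -0.2678, 0.2745]
ee_rot: [-0.001, 0.154, 0.988, 0.0]
ft_force: [-0.6, 0.7, 0.3]
opening: 0.0918
```

```bash
python3 - <<'E'
from h import *
c=cam('wrist'); save(c,'w4.png',None,1.4); s=cam('side'); save(s,'s4.png',(250,130,400,330),3)
q=status.sense();print(q['eef_pos'],q['ft_force'],q['joints'])
E
```

```text
[ 0.47689301 -0.26820165  0.27559124] [-0.30024081 -0.67892262  0.51105222] [ 0.54315682  0.46310879 -0.17369269  1.89968362  0.10933811  0.78686842
  1.57071148]
```

View pics/w4.png

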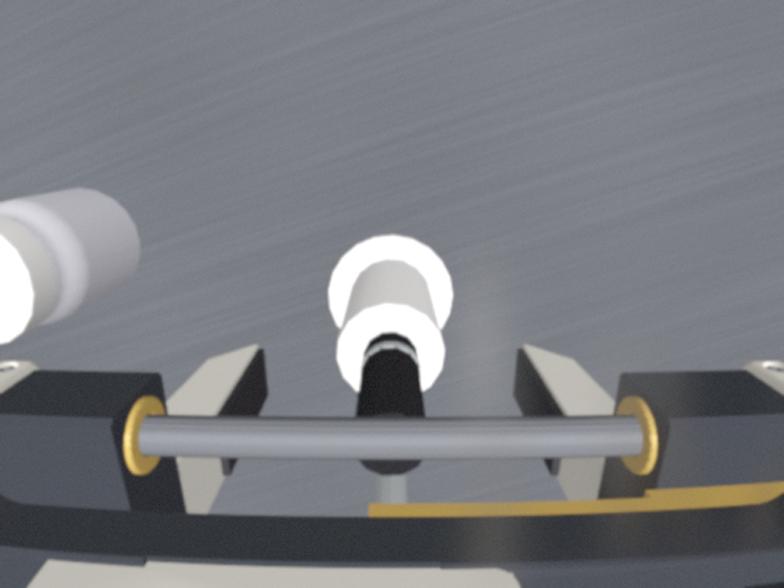

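View pics/s4.png

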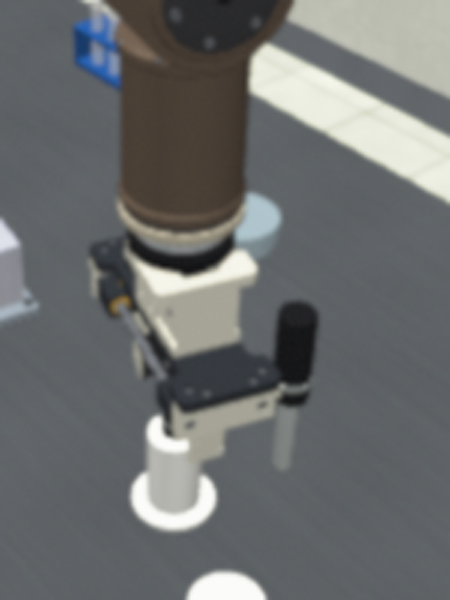

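send_rows([
  {"hand":255,"dx":0,"dy":0,"dz":0,"twist":0},
  {"hand":255,"dx":0,"dy":0,"dz":0,"twist":0},
  {"hand":255,"dx":0,"dy":0,"dz":0,"twist":0},
  {"hand":255,"dx":0,"dy":0,"dz":0,"twist":0},
  {"hand":255,"dx":0,"dy":0,"dz":0,"twist":0},
  {"hand":255,"dx":0,"dy":0,"dz":0,"twist":0},
  {"hand":255,"dx":0,"dy":0,"dz":0,"twist":0},
  {"hand":255,"dx":0,"dy":0,"dz":0,"twist":0},
  {"hand":255,"dx":0,"dy":0,"dz":0,"twist":0},
  {"hand":255,"dx":0,"dy":0,"dz":0,"twist":0},
], newtons=30)

```text
t: 3.4
eef_pos: [0.4769, -0.2682, 0.2755]
ee_rot: [0.0, 0.154, 0.988, -0.0]
ft_force: [0.3, -0.6, 0.6]
opening: 0.0299
```

```bash
python3 - <<'E'
from h import *
q=status.sense();print(q['eef_pos'],q['ft_force'],q['ft_torque'],q['opening'])
E
```

```text
[ 0.47687644 -0.26816461  0.27550868] [ 0.31759268 -0.60825456  0.60863054] [ 0.10033287 -0.03149264  0.0110056 ] 0.02988162999511629
```

send_rows([
  {"hand":255,"dx":0,"dy":0,"dz":0,"twist":0},
  {"hand":255,"dx":0,"dy":0,"dz":0,"twist":0},
  {"hand":255,"dx":0,"dy":0,"dz":0,"twist":0},
  {"hand":255,"dx":0,"dy":0,"dz":0,"twist":0},
])

```text
t: 3.73
eef_pos: [0.4769, -0.2682, 0.2755]
ee_rot: [0.0, 0.154, 0.988, -0.0]
ft_force: [0.6, 0.1, 0.1]
opening: 0.0207
```

```bash
python3 - <<'E'
from h import *
q=status.sense();print(q['eef_pos'],q['ft_force'],q['ft_torque'],q['opening'])
E
```

```text
[ 0.47688115 -0.26816337  0.27551   ] [0.64377047 0.07790597 0.14536375] [ 0.05788228 -0.05902559 -0.01161215] 0.02071013999529464
```

send_rows([
  {"hand":255,"dx":0,"dy":0,"dz":-1,"twist":0},
  {"hand":255,"dx":0,"dy":0,"dz":-3,"twist":0},
  {"hand":255,"dx":0,"dy":0,"dz":-5.5,"twist":0},
  {"hand":255,"dx":0,"dy":0,"dz":-8,"twist":0},
  {"hand":255,"dx":0,"dy":0,"dz":-10,"twist":0},
  {"hand":255,"dx":0,"dy":0.5,"dz":-10,"twist":0},
  {"hand":255,"dx":0,"dy":2,"dz":-10,"twist":0},
  {"hand":255,"dx":0,"dy":5,"dz":-10,"twist":0},
  {"hand":255,"dx":0,"dy":8,"dz":-10,"twist":0},
  {"hand":255,"dx":0,"dy":11,"dz":-10,"twist":0},
  {"hand":255,"dx":0,"dy":14,"dz":-10,"twist":0},
  {"hand":255,"dx":0,"dy":17,"dz":-10,"twist":0},
  {"hand":255,"dx":0,"dy":20,"dz":-10,"twist":0},
  {"hand":255,"dx":0,"dy":23,"dz":-10,"twist":0},
  {"hand":255,"dx":0,"dy":26,"dz":-10,"twist":0},
  {"hand":255,"dx":0,"dy":28.5,"dz":-10,"twist":0},
  {"hand":255,"dx":0,"dy":29.5,"dz":-10,"twist":0},
  {"hand":255,"dx":0,"dy":30,"dz":-10,"twist":0},
  {"hand":255,"dx":0,"dy":30,"dz":-10,"twist":0},
  {"hand":255,"dx":0,"dy":30,"dz":-10,"twist":0},
])

```text
t: 5.4
eef_pos: [0.5681, 0.0163, 0.3753]
ee_rot: [0.0, 0.155, 0.988, -0.001]
ft_force: [0.2, -1.3, -0.1]
opening: 0.0205
```

```bash
python3 - <<'E'
from h import *
c=cam('wrist'); save(c,'w5.png',None,1.4);np.save('wrist5.npy',c,allow_pickle=True); s=cam('side'); save(s,'s5.png',(170,60,390,260),3);np.save('side5.npy',s,allow_pickle=True); s=cam('scene');save(s,'c5.png',(230,80,430,280),3);np.save('scene5.npy',s,allow_pickle=True)
q=status.sense();print(q['eef_pos'],q['ft_force'],q['opening'],q['joints'],R.from_quat(np.roll(q['ee_rot'],-1)).as_matrix().round(4).tolist())
E
```

```text
[0.5681597  0.01583135 0.37543082] [-0.25457985 -0.23947048 -1.76386552] 0.02017668617635892 [ 0.08491594  0.38935614 -0.2805812   1.73445952  0.12390796  1.03477744
  1.01904937] [[-0.9515, 0.3075, 0.0004], [0.3075, 0.9515, -0.0011], [-0.0007, -0.0009, -1.0]]
```

View pics/w5.png

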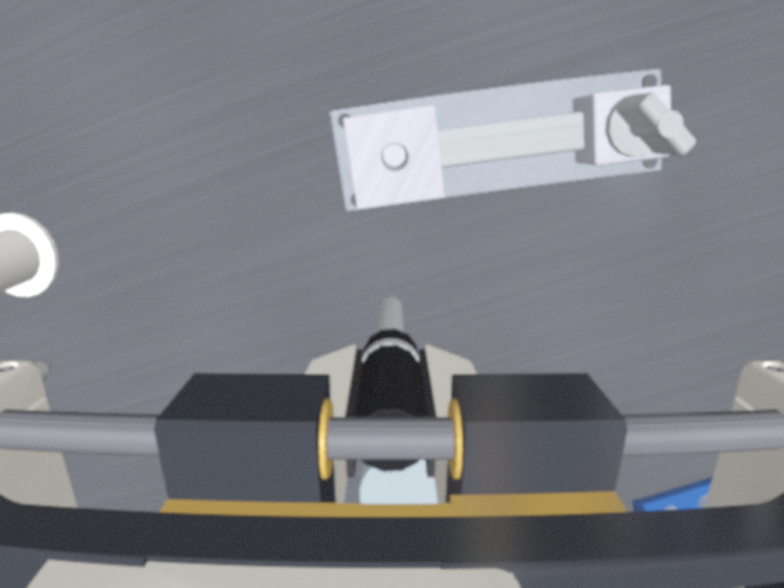

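View pics/s5.png

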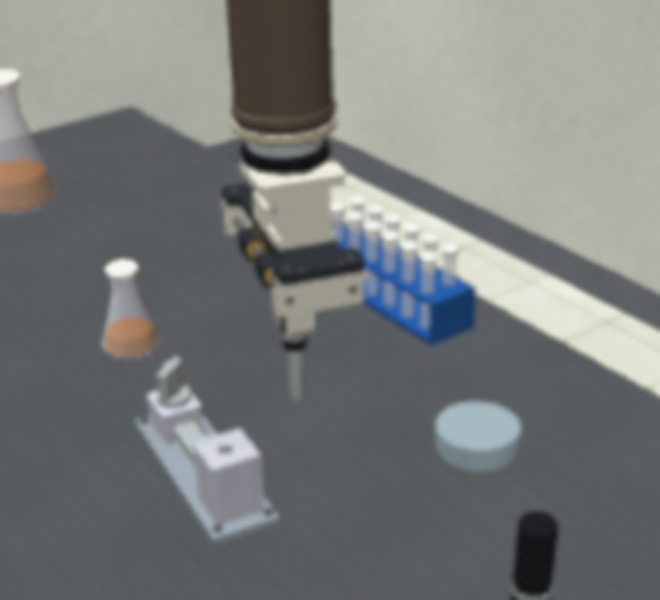

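View pics/c5.png

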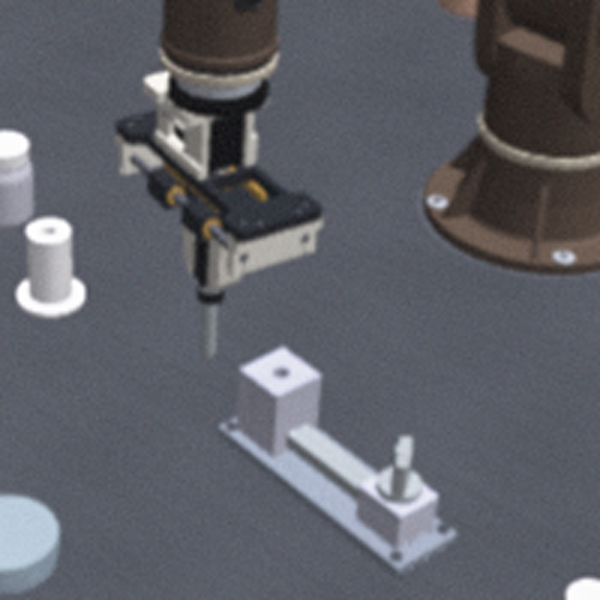

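```bash
python3 - <<'E'
from h import *
c=np.load('wrist5.npy',allow_pickle=True).item()
save(c,'w5b.png',(230,65,320,155),6); save(c,'w5c.png',(410,40,510,130),6)
save(c,'w5d.png',(230,200,330,340),4)
E
```

```text
(no output)
```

View pics/w5b.png

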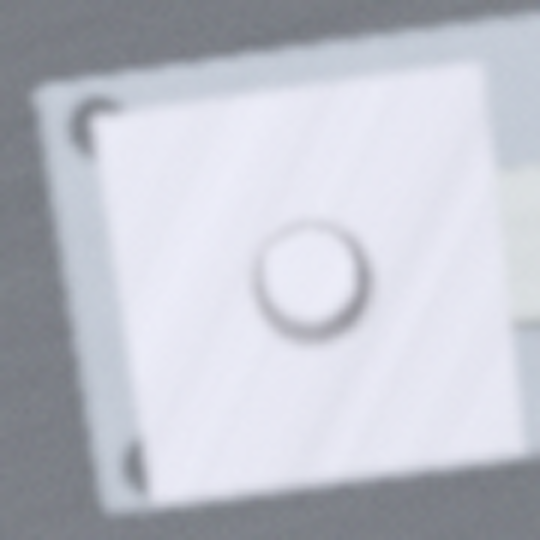

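View pics/w5c.png

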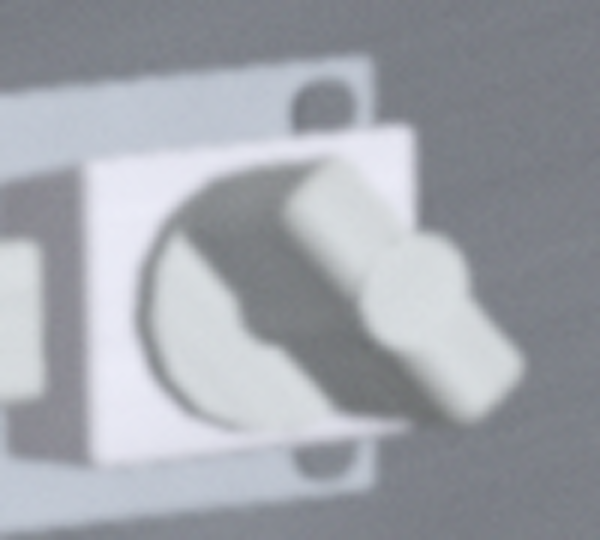

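View pics/w5d.png

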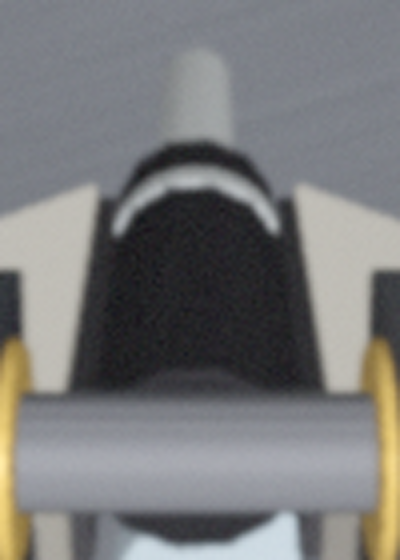

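```bash
python3 - <<'E'
from h import *
c=np.load('wrist5.npy',allow_pickle=True).item()
q=status.sense();M=R.from_quat(np.roll(q['ee_rot'],-1)).as_matrix()
b=onz(c,281.6,111.6,.08);print('bore',b)
cor=[onz(c,230-.4+x/6,65-.4+y/6,.08) for x,y in((92,112),(485,62),(525,452),(148,502))]
print('block centre',np.mean(cor,0), [np.linalg.norm(cor[i]-cor[i-1]).round(4) for i in range(4)], 'edge ang',[np.arctan2(*(cor[1]-cor[0])[[1,0]]),np.arctan2(*(cor[2]-cor[3])[[1,0]])])
print('delta to bore (tool)',M.T@(np.append(b[:2],q['eef_pos'][2])-q['eef_pos']))
# probe shift from tip image
p=onz(c,230-.4+201/4,200-.4+50/4,q['eef_pos'][2]-.2555);print('tip far edge',p,'tool',M.T@(p-q['eef_pos']))
f=lambda x,y:onz(c,410-.4+x/6,40-.4+y/6,.092)
A,B=f(312,185),f(497,390);d=A-B
print('wing mid',(A+B)/2,'len',np.linalg.norm(d),'ang',np.arctan2(d[1],d[0]),f(415,290))
E
```

```text
bore [0.49908436 0.04004232 0.08      ]
block centre [0.49955853 0.0399594  0.08      ] [np.float64(0.0504), np.float64(0.0505), np.float64(0.0499), np.float64(0.0508)] edge ang [np.float64(1.381509262356244), np.float64(1.392675373944009)]
delta to bore (tool) [ 7.31734389e-02  1.79404477e-03 -5.36392870e-05]
tip far edge [0.56491278 0.01750344 0.11993082] tool [0.0037853  0.00082853 0.25549672]
wing mid [0.52507376 0.18717024 0.092     ] len 0.03703996458990295 ang -2.586806731291164 [0.52551992 0.18824067 0.092     ]
```

send_rows([
  {"hand":255,"dx":1.5,"dy":0.05,"dz":0,"twist":0},
  {"hand":255,"dx":4,"dy":0.1,"dz":0,"twist":0},
  {"hand":255,"dx":6.3,"dy":0.15,"dz":0,"twist":0},
  {"hand":255,"dx":7.2,"dy":0.15,"dz":0,"twist":0},
  {"hand":255,"dx":7.25,"dy":0.15,"dz":1,"twist":0},
  {"hand":255,"dx":7.25,"dy":0.15,"dz":2.5,"twist":0},
  {"hand":255,"dx":7.25,"dy":0.15,"dz":3.2,"twist":0},
  {"hand":255,"dx":7.25,"dy":0.15,"dz":3.5,"twist":0},
  {"hand":255,"dx":7.25,"dy":0.15,"dz":3.5,"twist":0},
  {"hand":255,"dx":7.25,"dy":0.15,"dz":3.5,"twist":0},
])

```text
t: 6.38
eef_pos: [0.5002, 0.0393, 0.3403]
ee_rot: [0.0, 0.156, 0.988, -0.0]
ft_force: [0.2, -0.4, 0.2]
opening: 0.0205
```

```bash
python3 - <<'E'
from h import *
s=cam('side'); save(s,'s6.png',(200,130,300,250),5);np.save('side6.npy',s,allow_pickle=True); c=cam('scene');save(c,'c6.png',(270,140,370,240),5)
q=status.sense();print(q['eef_pos'],q['ft_force'],q['opening'])
for n,k in(('s',s),('c',c)):print(n,proj(k,[.4993,.04,.08]))
E
```

```text
[0.50011545 0.03946947 0.34078066] [-0.27370037  0.534823   -0.83341946] 0.02034098078524893
s [244.79484643 209.39231348]
c [323.21257409 203.49235014]
```

View pics/s6.png

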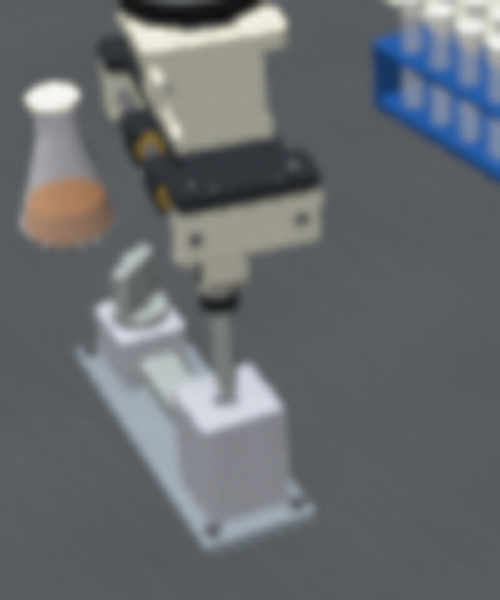

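View pics/c6.png

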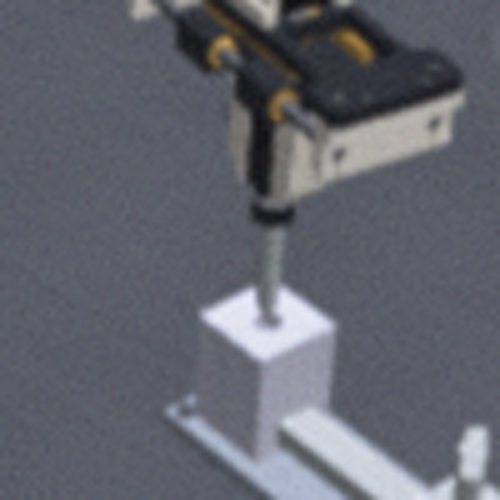

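send_rows([
  {"hand":255,"dx":0.05,"dy":0,"dz":0.5,"twist":0},
  {"hand":255,"dx":0.08,"dy":0,"dz":1,"twist":0},
  {"hand":255,"dx":0.08,"dy":0,"dz":1.7,"twist":0},
  {"hand":255,"dx":0.08,"dy":0,"dz":2.4,"twist":0},
  {"hand":255,"dx":0.08,"dy":0,"dz":3.1,"twist":0},
  {"hand":255,"dx":0.08,"dy":0,"dz":3.8,"twist":0},
  {"hand":255,"dx":0.08,"dy":0,"dz":4.5,"twist":0},
  {"hand":255,"dx":0.08,"dy":0,"dz":5.2,"twist":0},
  {"hand":255,"dx":0.08,"dy":0,"dz":5.8,"twist":0},
  {"hand":255,"dx":0.08,"dy":0,"dz":6,"twist":0},
  {"hand":255,"dx":0.08,"dy":0,"dz":6,"twist":0},
])

```text
t: 7.4
eef_pos: [0.4992, 0.0397, 0.2801]
ee_rot: [0.0, 0.156, 0.988, -0.001]
ft_force: [0.1, -0.2, -1.1]
opening: 0.0208
```

```bash
python3 - <<'E'
from h import *
s=cam('side'); save(s,'s7.png',(200,130,300,250),5)
q=status.sense();print(q['eef_pos'],q['ft_force'],q['ft_torque'],q['opening'])
E
```

```text
[0.49940049 0.03968678 0.28054949] [-0.49064267 -0.77031954 -0.16264821] [ 0.06957055 -0.03996815  0.01849427] 0.020255457414500334
```

View pics/s7.png

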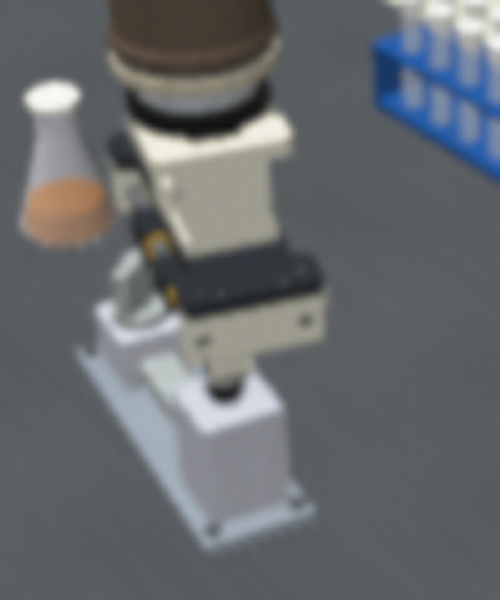

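send_rows([
  {"hand":255,"dx":0,"dy":0,"dz":0.2,"twist":0},
  {"hand":255,"dx":0,"dy":0,"dz":0.4,"twist":0},
  {"hand":255,"dx":0,"dy":0,"dz":0.5,"twist":0},
  {"hand":255,"dx":0,"dy":0,"dz":0.55,"twist":0},
  {"hand":255,"dx":0,"dy":0,"dz":0.55,"twist":0},
])

```text
t: 7.87
eef_pos: [0.4995, 0.0397, 0.2754]
ee_rot: [0.001, 0.156, 0.988, -0.0]
ft_force: [-0.6, 0.0, 3.7]
opening: 0.0207
```

```bash
python3 - <<'E'
from h import *
q=status.sense();print(q['eef_pos'],q['ft_force'],q['ft_torque'],q['opening'])
E
```

```text
[0.49947139 0.03968333 0.27542535] [-0.61901347  0.01210651  3.71641286] [0.03449322 0.17571208 0.01838566] 0.02070247930138936
```

send_rows([
  {"hand":200,"dx":0,"dy":0,"dz":0,"twist":0},
  {"hand":100,"dx":0,"dy":0,"dz":0,"twist":0},
  {"hand":0,"dx":0,"dy":0,"dz":0,"twist":0},
  {"hand":0,"dx":0,"dy":0,"dz":0,"twist":0},
  {"hand":0,"dx":0,"dy":0,"dz":0,"twist":0},
  {"hand":0,"dx":0,"dy":0,"dz":0,"twist":0},
  {"hand":0,"dx":0,"dy":0,"dz":0,"twist":0},
  {"hand":0,"dx":0,"dy":0,"dz":0,"twist":0},
  {"hand":0,"dx":0,"dy":0,"dz":0,"twist":0},
  {"hand":0,"dx":0,"dy":0,"dz":0,"twist":0},
  {"hand":0,"dx":0,"dy":0,"dz":0,"twist":0},
  {"hand":0,"dx":0,"dy":0,"dz":0,"twist":0},
])

```text
t: 8.87
eef_pos: [0.4995, 0.0397, 0.2754]
ee_rot: [0.001, 0.156, 0.988, -0.0]
ft_force: [-0.9, 0.7, -0.5]
opening: 0.0885
```

```bash
python3 - <<'E'
from h import *
q=status.sense();print(q['eef_pos'],q['ft_force'],q['ft_torque'],q['opening'],q['joints'])
c=cam('wrist');save(c,'w8.png',None,1.4)
M=R.from_quat(np.roll(q['ee_rot'],-1)).as_matrix();print(M.round(3).tolist())
print(M.T@(np.array([.5253,.1875,.159+.08])-q['eef_pos']))
E
```

```text
[0.49946394 0.03968089 0.2754249 ] [-0.9105835   0.66658592 -0.48847799] [ 0.16719503 -0.06948297 -0.03023154] 0.0884898997539887 [ 0.03428425  0.41231174 -0.28608639  2.00240341  0.16887288  0.74824336
  0.90478551]
[[-0.951, 0.308, 0.001], [0.308, 0.951, -0.001], [-0.001, -0.001, -1.0]]
[0.02095722 0.14862094 0.03629567]
```

View pics/w8.png

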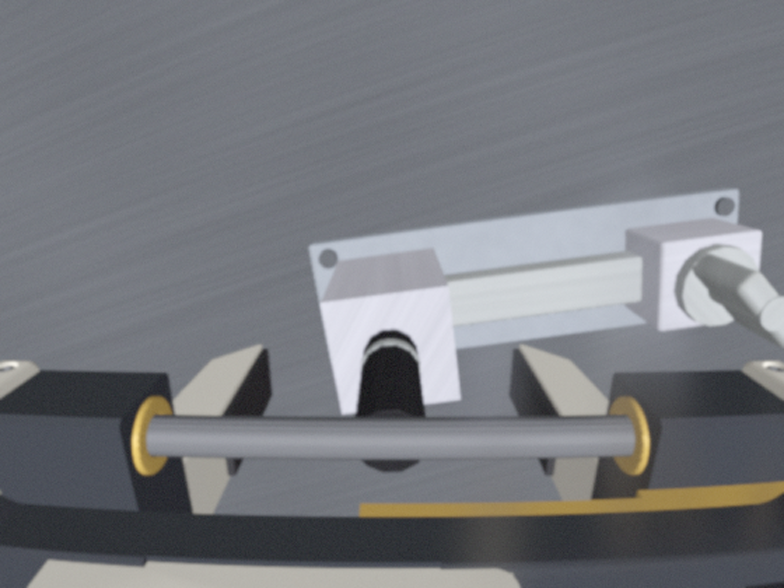

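send_rows([
  {"hand":0,"dx":0,"dy":0,"dz":-1,"twist":0},
  {"hand":0,"dx":0,"dy":0,"dz":-3,"twist":0},
  {"hand":0,"dx":0,"dy":0,"dz":-6,"twist":0},
  {"hand":0,"dx":0,"dy":0,"dz":-9,"twist":0},
  {"hand":0,"dx":0,"dy":0.5,"dz":-10,"twist":-0.05},
  {"hand":0,"dx":-0.3,"dy":2.5,"dz":-10,"twist":-0.15},
  {"hand":0,"dx":-0.7,"dy":5,"dz":-10,"twist":-0.26},
  {"hand":0,"dx":-1,"dy":8,"dz":-10,"twist":-0.37},
  {"hand":0,"dx":-1.4,"dy":11,"dz":-10,"twist":-0.48},
  {"hand":0,"dx":-1.8,"dy":14,"dz":-10,"twist":-0.6},
  {"hand":0,"dx":-2.2,"dy":17,"dz":-10,"twist":-0.72},
  {"hand":0,"dx":-2.5,"dy":19.5,"dz":-10,"twist":-0.82},
  {"hand":0,"dx":-2.6,"dy":20.3,"dz":-10,"twist":-0.865},
  {"hand":0,"dx":-2.6,"dy":20.3,"dz":-10,"twist":-0.865},
  {"hand":0,"dx":-2.6,"dy":20.3,"dz":-10,"twist":-0.865},
])

```text
t: 10.17
eef_pos: [0.5864, 0.2249, 0.3755]
ee_rot: [0.0, -0.272, 0.962, -0.001]
ft_force: [0.3, -0.4, -0.7]
opening: 0.0922
```

```bash
python3 - <<'E'
from h import *
q=status.sense();M=R.from_quat(np.roll(q['ee_rot'],-1)).as_matrix();print(q['eef_pos'],q['joints'],M.round(3).tolist())
c=cam('wrist');save(c,'w9.png',None,1.4);np.save('wrist9.npy',c,allow_pickle=True);save(c,'w9b.png',(230,70,330,160),6)
s=cam('side');save(s,'s9.png',(190,130,310,270),4)
E
```

```text
[0.58641588 0.22485269 0.37550425] [-0.11899914  0.51650363 -0.50032843  1.57025474  0.26744412  1.12350623
  1.44095473] [[-0.852, -0.523, 0.001], [-0.523, 0.852, -0.001], [0.0, -0.001, -1.0]]
```

View pics/w9.png

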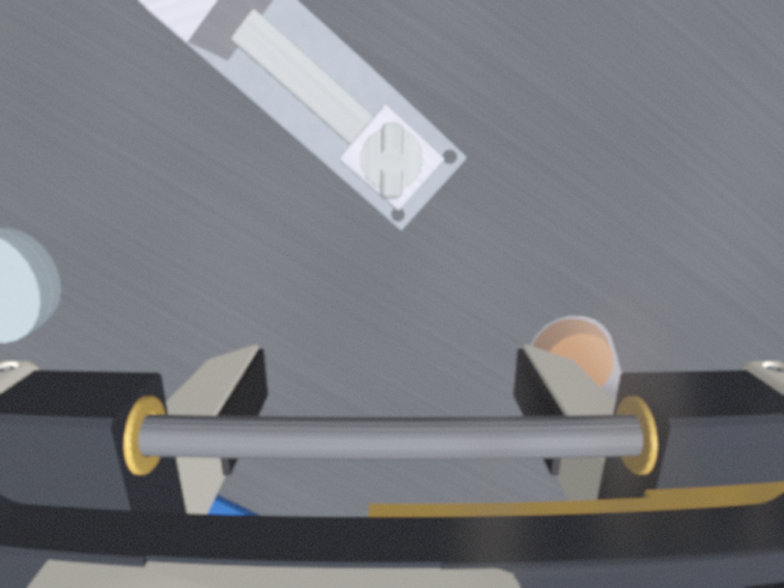

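View pics/w9b.png

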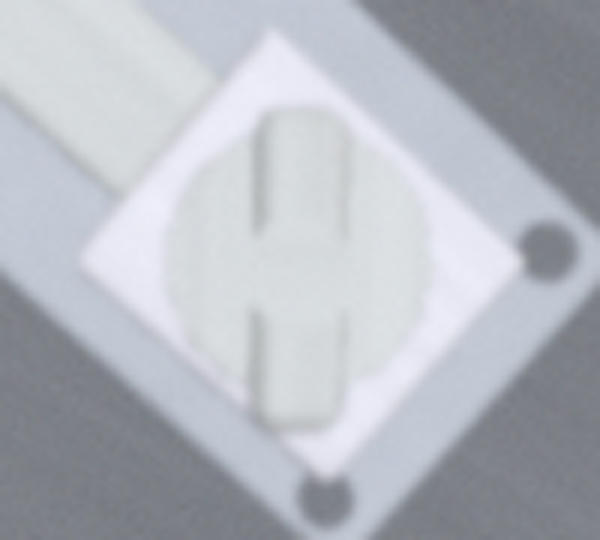

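View pics/s9.png

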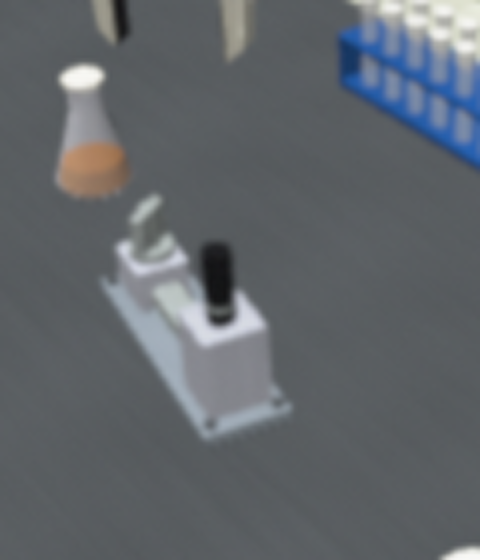

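```bash
python3 - <<'E'
from h import *
c=np.load('wrist9.npy',allow_pickle=True).item()
im=c['pixels'][80:150,245:315,::-1].astype(float)
im=cv2.resize(im,None,fx=8,fy=8,interpolation=cv2.INTER_CUBIC); im=cv2.GaussianBlur(im,(0,0),3)
cv2.imwrite('pics/w9e.png',np.clip((im-170)*4,0,255))
q=status.sense();M=R.from_quat(np.roll(q['ee_rot'],-1)).as_matrix()
p=onz(c,280.1,114.1,.092);print(p,M.T@(np.append(p[:2],.239)-q['eef_pos']))
c=np.load('wrist5.npy',allow_pickle=True).item()
im=c['pixels'][50:120,430:500,::-1].astype(float)
im=cv2.resize(im,None,fx=8,fy=8,interpolation=cv2.INTER_CUBIC); im=cv2.GaussianBlur(im,(0,0),3)
cv2.imwrite('pics/w5e.png',np.clip((im-100)*2.2,0,255))
E
```

```text
[0.52478857 0.18770146 0.092     ] [0.07130177 0.00182022 0.13659991][ WARN:0@0.497] global loadsave.cpp:1063 imwrite_ Unsupported depth image for selected encoder is fallbacked to CV_8U.
```

View pics/w9e.png

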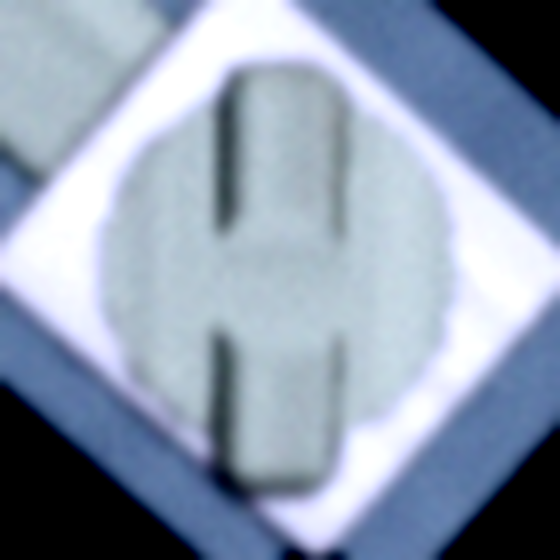

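View pics/w5e.png

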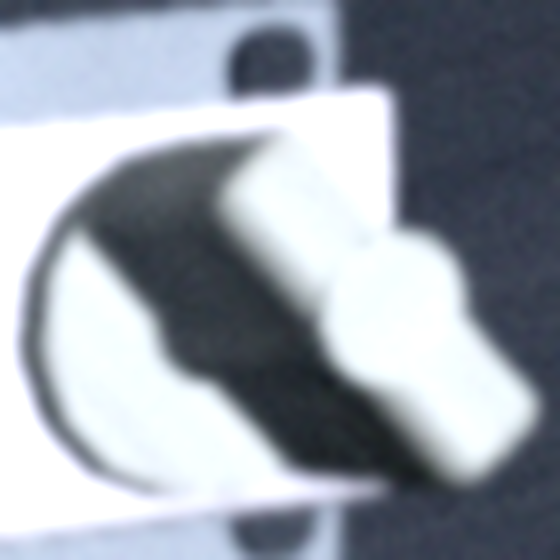

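send_rows([
  {"hand":0,"dx":1.5,"dy":0.05,"dz":0,"twist":0.01},
  {"hand":0,"dx":4,"dy":0.1,"dz":0,"twist":0.02},
  {"hand":0,"dx":6.3,"dy":0.15,"dz":0,"twist":0.03},
  {"hand":0,"dx":7.1,"dy":0.17,"dz":0.5,"twist":0.03},
  {"hand":0,"dx":7.1,"dy":0.17,"dz":3,"twist":0.03},
  {"hand":0,"dx":7.1,"dy":0.17,"dz":6,"twist":0.03},
  {"hand":0,"dx":7.1,"dy":0.17,"dz":9,"twist":0.03},
  {"hand":0,"dx":7.1,"dy":0.17,"dz":11.5,"twist":0.03},
  {"hand":0,"dx":7.1,"dy":0.17,"dz":13,"twist":0.03},
  {"hand":0,"dx":7.1,"dy":0.17,"dz":13.4,"twist":0.03},
  {"hand":0,"dx":7.1,"dy":0.17,"dz":13.4,"twist":0.03},
  {"hand":0,"dx":7.1,"dy":0.17,"dz":13.4,"twist":0.03},
], newtons=30)

```text
t: 11.27
eef_pos: [0.5254, 0.1874, 0.2426]
ee_rot: [0.001, -0.256, 0.967, -0.001]
ft_force: [-0.6, 0.3, 0.9]
opening: 0.0917
```

```bash
python3 - <<'E'
from h import *
q=status.sense();M=R.from_quat(np.roll(q['ee_rot'],-1)).as_matrix();print(q['eef_pos'],q['joints'],np.arctan2(M[1,1],M[0,1]),q['ft_force'],q['ft_torque'])
c=cam('wrist');save(c,'w10.png',None,1.4)
E
```

```text
[0.52540862 0.18738315 0.24260965] [-0.11215046  0.56088665 -0.4564072   1.88222061  0.3455924   0.77554039
  1.33113944] 2.088745864683775 [-0.56123345  0.33274776  0.94447967] [ 0.10628941 -0.02561207  0.01292928]
```

View pics/w10.png

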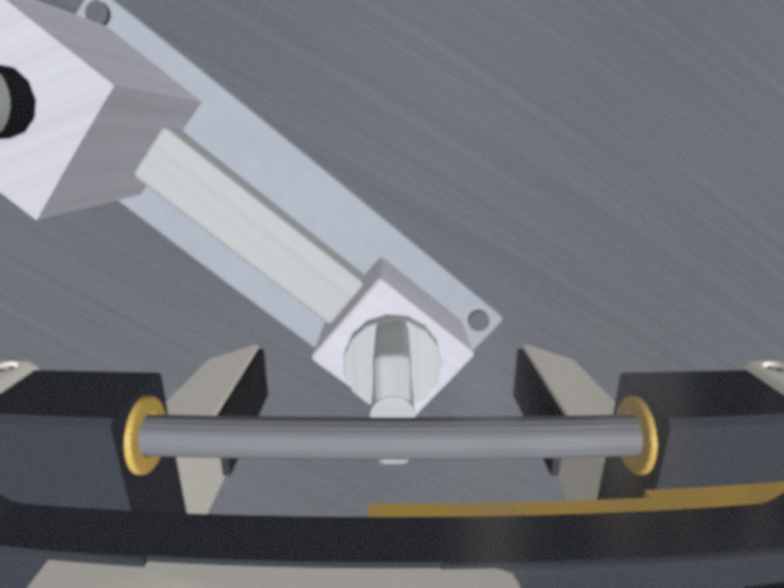

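send_rows([
  {"hand":255,"dx":0,"dy":0,"dz":0.1,"twist":0},
  {"hand":255,"dx":0,"dy":0,"dz":0.25,"twist":0},
  {"hand":255,"dx":0,"dy":0,"dz":0.25,"twist":0},
  {"hand":255,"dx":0,"dy":0,"dz":0.25,"twist":0},
  {"hand":255,"dx":0,"dy":0,"dz":0.25,"twist":0},
  {"hand":255,"dx":0,"dy":0,"dz":0.25,"twist":0},
  {"hand":255,"dx":0,"dy":0,"dz":0.25,"twist":0},
  {"hand":255,"dx":0,"dy":0,"dz":0.25,"twist":0},
  {"hand":255,"dx":0,"dy":0,"dz":0.25,"twist":0},
  {"hand":255,"dx":0,"dy":0,"dz":0.25,"twist":0},
  {"hand":255,"dx":0,"dy":0,"dz":0.25,"twist":0},
  {"hand":255,"dx":0,"dy":0,"dz":0.25,"twist":0},
  {"hand":255,"dx":0,"dy":0,"dz":0.25,"twist":0},
  {"hand":255,"dx":0,"dy":0,"dz":0.25,"twist":0},
  {"hand":255,"dx":0,"dy":0,"dz":0.25,"twist":0},
  {"hand":255,"dx":0,"dy":0,"dz":0.25,"twist":0},
], newtons=30)

```text
t: 12.65
eef_pos: [0.5254, 0.188, 0.2405]
ee_rot: [0.001, -0.256, 0.967, -0.001]
ft_force: [-2.0, 1.4, 0.1]
opening: 0.0118
```

```bash
cat > st.py <<'E'
from h import *
q=status.sense();M=R.from_quat(np.roll(q['ee_rot'],-1)).as_matrix();print(q['t'],q['eef_pos'].round(4),q['joints'].round(3),'yaw',np.arctan2(M[1,1],M[0,1]).round(4),q['ft_force'].round(2),q['ft_torque'].round(3),q['opening'])
E
python3 st.py
```

```text
12.65 [0.5254 0.188  0.2405] [-0.114  0.564 -0.455  1.884  0.348  0.77   1.329] yaw 2.0895 [-2.04  1.45  0.09] [0.704 0.334 0.003] 0.01176498541552609
```

send_rows([
  {"hand":255,"dx":0,"dy":0,"dz":0,"twist":0.05},
  {"hand":255,"dx":0,"dy":0,"dz":0,"twist":0.15},
  {"hand":255,"dx":0,"dy":0,"dz":0,"twist":0.26},
  {"hand":255,"dx":0,"dy":0,"dz":0,"twist":0.37},
  {"hand":255,"dx":0,"dy":0,"dz":0,"twist":0.48},
  {"hand":255,"dx":0,"dy":0,"dz":0,"twist":0.59},
  {"hand":255,"dx":0,"dy":0,"dz":0,"twist":0.7},
  {"hand":255,"dx":0,"dy":0,"dz":0,"twist":0.81},
  {"hand":255,"dx":0,"dy":0,"dz":0,"twist":0.92},
  {"hand":255,"dx":0,"dy":0,"dz":0,"twist":1.0},
  {"hand":255,"dx":0,"dy":0,"dz":0,"twist":1.0},
  {"hand":255,"dx":0,"dy":0,"dz":0,"twist":1.0},
])

```text
t: 13.65
eef_pos: [0.5253, 0.1884, 0.2405]
ee_rot: [0.002, 0.237, 0.972, -0.0]
ft_force: [-1.8, 2.4, -1.7]
opening: 0.0121
```

```bash
python3 st.py; python3 - <<'E'
from h import *
c=cam('wrist');save(c,'w11.png',None,1.4)
E
```

```text
13.65 [0.5253 0.1884 0.2405] [-0.302  0.527 -0.191  1.9    0.148  0.726  0.514] yaw 1.0925 [-1.79  2.43 -1.74] [ 0.709  0.118 -0.026] 0.012053836897341297
```

View pics/w11.png

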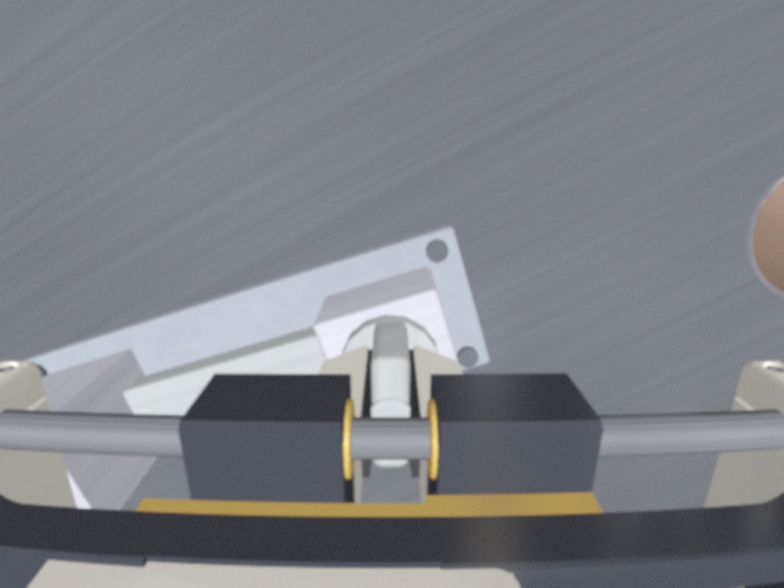

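send_rows([
  {"hand":255,"dx":0,"dy":0,"dz":0,"twist":0.05},
  {"hand":255,"dx":0,"dy":0,"dz":0,"twist":0.15},
  {"hand":255,"dx":0,"dy":0,"dz":0,"twist":0.26},
  {"hand":255,"dx":0,"dy":0,"dz":0,"twist":0.37},
  {"hand":255,"dx":0,"dy":0,"dz":0,"twist":0.48},
  {"hand":255,"dx":0,"dy":0,"dz":0,"twist":0.59},
  {"hand":255,"dx":0,"dy":0,"dz":0,"twist":0.7},
  {"hand":255,"dx":0,"dy":0,"dz":0,"twist":0.81},
  {"hand":255,"dx":0,"dy":0,"dz":0,"twist":0.92},
  {"hand":255,"dx":0,"dy":0,"dz":0,"twist":1.03},
  {"hand":255,"dx":0,"dy":0,"dz":0,"twist":1.12},
  {"hand":255,"dx":0,"dy":0,"dz":0,"twist":1.15},
  {"hand":255,"dx":0,"dy":0,"dz":0,"twist":1.15},
])

```text
t: 14.78
eef_pos: [0.5256, 0.1886, 0.2405]
ee_rot: [0.001, 0.726, 0.687, 0.001]
ft_force: [1.8, 3.0, -3.2]
opening: 0.0121
```

```bash
python3 st.py
```

```text
14.7833 [0.5256 0.1886 0.2405] [-0.528  0.518  0.12   1.92  -0.089  0.706 -0.411] yaw -0.0552 [ 1.75  3.   -3.22] [ 0.668 -0.291 -0.023] 0.0120506073539394
```

send_rows([
  {"hand":255,"dx":0,"dy":0,"dz":0,"twist":0.04},
  {"hand":255,"dx":0,"dy":0,"dz":0,"twist":0.08},
  {"hand":255,"dx":0,"dy":0,"dz":0,"twist":0.08},
  {"hand":255,"dx":0,"dy":0,"dz":0,"twist":0.08},
])

```text
t: 15.12
eef_pos: [0.5256, 0.1885, 0.2405]
ee_rot: [0.001, 0.752, 0.659, 0.001]
ft_force: [1.0, 2.9, -2.0]
opening: 0.0117
```

```bash
python3 st.py
```

```text
15.1167 [0.5256 0.1885 0.2405] [-0.543  0.519  0.141  1.921 -0.105  0.706 -0.472] yaw -0.1316 [ 0.98  2.87 -1.96] [ 0.552 -0.014 -0.054] 0.01171780076216936
```

send_rows([
  {"hand":255,"dx":0,"dy":0,"dz":0,"twist":0.03},
  {"hand":255,"dx":0,"dy":0,"dz":0,"twist":0.04},
  {"hand":255,"dx":0,"dy":0,"dz":0,"twist":0.04},
])

```text
t: 15.37
eef_pos: [0.5257, 0.1885, 0.2405]
ee_rot: [0.001, 0.765, 0.644, 0.001]
ft_force: [1.3, 2.9, -1.9]
opening: 0.0121
```

```bash
python3 st.py
```

```text
15.3667 [0.5257 0.1885 0.2405] [-0.551  0.519  0.152  1.922 -0.113  0.706 -0.504] yaw -0.1717 [ 1.28  2.86 -1.95] [ 0.536 -0.069  0.049] 0.012131799636009535
```

send_rows([
  {"hand":255,"dx":0,"dy":0,"dz":0,"twist":0.03},
  {"hand":255,"dx":0,"dy":0,"dz":0,"twist":0.04},
  {"hand":255,"dx":0,"dy":0,"dz":0,"twist":0.04},
])

```text
t: 15.62
eef_pos: [0.5257, 0.1886, 0.2405]
ee_rot: [0.001, 0.778, 0.628, 0.001]
ft_force: [2.1, 2.2, -1.9]
opening: 0.012
```

```bash
python3 st.py
```

```text
15.6167 [0.5257 0.1886 0.2405] [-0.559  0.52   0.164  1.922 -0.122  0.706 -0.536] yaw -0.2117 [ 2.13  2.18 -1.94] [ 0.465 -0.13   0.618] 0.011961825238379145
```

send_rows([
  {"hand":255,"dx":0,"dy":0,"dz":0,"twist":-0.05},
  {"hand":255,"dx":0,"dy":0,"dz":0,"twist":-0.15},
  {"hand":255,"dx":0,"dy":0,"dz":0,"twist":-0.26},
  {"hand":255,"dx":0,"dy":0,"dz":0,"twist":-0.37},
  {"hand":255,"dx":0,"dy":0,"dz":0,"twist":-0.48},
  {"hand":255,"dx":0,"dy":0,"dz":0,"twist":-0.59},
  {"hand":255,"dx":0,"dy":0,"dz":0,"twist":-0.7},
  {"hand":255,"dx":0,"dy":0,"dz":0,"twist":-0.81},
  {"hand":255,"dx":0,"dy":0,"dz":0,"twist":-0.92},
  {"hand":255,"dx":0,"dy":0,"dz":0,"twist":-1.03},
  {"hand":255,"dx":0,"dy":0,"dz":0,"twist":-1.14},
  {"hand":255,"dx":0,"dy":0,"dz":0,"twist":-1.25},
  {"hand":255,"dx":0,"dy":0,"dz":0,"twist":-1.36},
  {"hand":255,"dx":0,"dy":0,"dz":0,"twist":-1.47},
  {"hand":255,"dx":0,"dy":0,"dz":0,"twist":-1.56},
  {"hand":255,"dx":0,"dy":0,"dz":0,"twist":-1.605},
  {"hand":255,"dx":0,"dy":0,"dz":0,"twist":-1.605},
  {"hand":255,"dx":0,"dy":0,"dz":0,"twist":-1.605},
])

```text
t: 17.12
eef_pos: [0.5254, 0.1884, 0.2405]
ee_rot: [0.001, 0.09, 0.996, -0.001]
ft_force: [-2.0, 1.3, 3.6]
opening: 0.0122
```

```bash
python3 st.py; python3 - <<'E'
from h import *
for n,b in(('wrist',None),('side',(190,120,310,260)),('scene',(290,140,400,280))):
    c=cam(n);save(c,n+'12.png',b,1.4 if b is None else 4);np.save(n+'12.npy',c,allow_pickle=True)
    if n=='scene': save(c,'scene12f.png',None,1.4)
E
```

```text
17.1167 [0.5254 0.1884 0.2405] [-0.243  0.536 -0.273  1.895  0.21   0.737  0.755] yaw 1.3914 [-1.96  1.31  3.62] [0.421 0.629 0.07 ] 0.012158248237235958
```

View pics/wrist12.png

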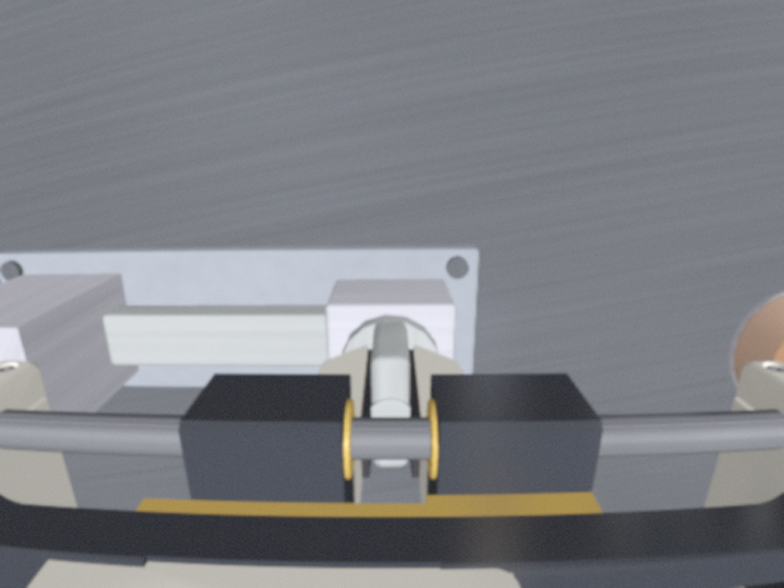

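View pics/side12.png

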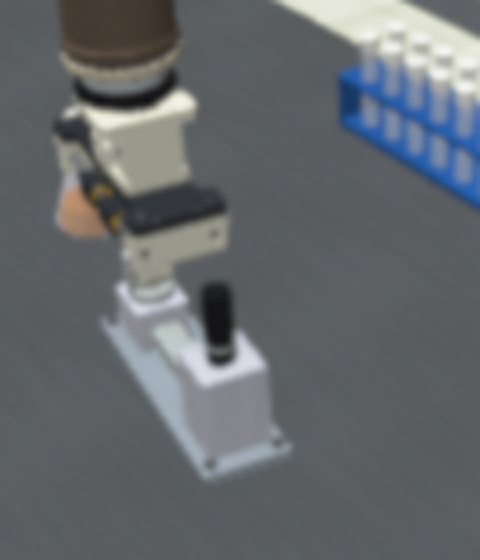

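View pics/scene12f.png

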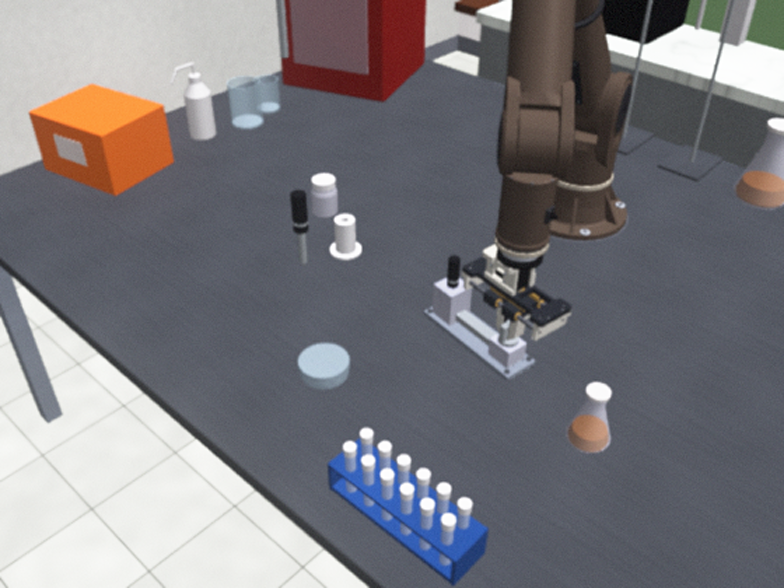

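```bash
python3 -c "
from cell import order
print(order.sign_off())"
```

```text
the job is handed in; nothing more can be done
None
```

I moved the smaller probe from the white holder into the clamp stand's bore. It went fully home: it stopped at the expected height with about 4 N of contact. I then opened the gripper to let go of it.

I gripped the thumbscrew's wing and turned it clockwise to the hard stop. The turning torque rose from about 0.05 to 0.62 N m, at a jaw angle of about -0.177 rad. I then backed it off by a quarter turn, to a jaw angle of 1.391 rad. That is about 1.57 rad from the seat, give or take roughly 0.01 rad. I handed in at about 17 s, still holding the wing with 30 N.

**Last checks:**
- The side and scene pictures show the probe upright in the bore with its handle's underside on the block.
- The wrist picture shows the wing square to the stand and still in the jaws.
- The flask, jar, dish and the larger probe look unmoved.
- Wrist forces read 4 N or less at every check.

**Failed or disagreeing checks:**
- One early move call was refused because I left out a field. Nothing moved, and I sent it again in full.
- The camera estimates of the bore and screw positions differed by about 1 mm between views. This caused no trouble with the fit or the grip.

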